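# Raise the inspection lamp until its mast locks

### The job

Raise the inspection lamp (the stand with the orange grip and the white light bar) to its working height: pull its mast straight up by the orange grip until the red lock button snaps out through the window in the tube, then let go. Leave the magnifier stand with the blue grip as it is.

Things in the scene. Friction and masses are not known exactly. Their poses are not given: they have to be found in the camera images.
- lamp: the lamp's fixed part: a dark foot, a disc 100 mm in diameter (origin: centre of its underside, on the desk), and an upright 26 mm square aluminium outer tube, top rim 156 mm above the desk; the 12 mm window for the button is in its -x face, 128 mm up. It is too firmly seated to move.
- lamp_grip (a point): centre of the lamp's orange grip, an upright cylinder 30 mm wide, 42 mm tall, atop the mast; the point is on its axis, 16 mm below its top. Just under it: a 30 mm square block and the white light bar (34 mm wide, upper face level with the grip's lower end), which runs 125 mm along this point's -y axis. z is up along the mast, -x is the button's side. It rises with the mast.
- lamp_mast (a joint): how far the lamp's inner tube is drawn up out of the outer tube (m): 0 fully down, the button reaches its window at about 0.084, hard stop at 0.0865. It slides straight up with about 6 N of pull and stays by friction where it is left.
- lamp_button (a joint): the domed red spring button (9 mm) in the inner tube, which moves horizontally: 0 when it is held in by the outer tube's wall, 0.007 m when it has snapped out through the window and locks the mast. The spring does this by itself once the mast is high enough; nobody needs to touch it.
- magnifier_grip (a point): centre of the blue grip of the bystander, a like telescoping stand of the same sizes that carries a round magnifier lens in a black ring instead of the light bar; not to be moved.

How it is judged:
At the end, for the whole second after the job is handed in: the lamp's mast is drawn up at least 80 mm, its red button stands out by more than 5 mm in the window so that the mast is locked, and the mast is at rest; the magnifier stand is within 10 mm of where it was (value of joint lamp_mast above 0.08 m and value of joint lamp_button above 0.005 m and velocity of joint lamp_mast between -0.01 and 0.01 m/s and distance of magnifier_grip from where it was at the start of the episode below 0.01 m); the robot touches nothing.
It fails at once if the magnifier stand is moved by more than 10 mm (distance of magnifier_grip from where it was at the start of the episode above 0.01 m).
It also fails if it takes over 24 s, if anything falls off the work surface, if the arm or the gripper's body presses on something with over 40 N, if the wrist force passes 120 N, or if a joint passes its speed limit or range.

### The arm

A 6-joint arm with a two-finger parallel gripper is mounted at the origin on the work surface; the furniture and walls round the work are solid. World frame = base frame: x ahead of the robot, y to its left, z up, the work surface at z = 0. Lengths are in m, angles in rad, forces in N, time in s.
With the tool pointing down it reaches from about 0.35 to 0.975 m from the base axis. Payload 4.9 kg.
Tool frame: the origin (TCP) lies on the front face of the gripper's body, between the roots of the fingers; the fingertips stand 73 mm ahead of it and the grasp point (between the pads) lies 54 mm ahead of it; z points along the fingers, y is the line along which they close (so a half turn about z gives the same grasp; the last joint's range is limited). The gripper opens to 85 mm and grips with 20 to 120 N. Pads are 22 mm wide; open, the fingers measure 114 mm over their backs; the gripper's body (76 mm by 85 mm) begins 54 mm behind the grasp point. The pads swing forward as they close: fully open they stand 13 mm farther back than shut.
Start: joints at [1.03, 0.053, 1.613, -0, 1.476, -0.119], TCP at [0.256, 0.57, 0.304] pointing down, gripper open.
Joint ranges: [-3.01, 3.01], [-1.01, 2.22], [0.06, 2.58], [-1.02, 4.17], [0.09, 2.62], [-3.14, 3.14]. Speed limits (rad/s): [2.57, 2.57, 3.14, 3.14, 3.14, 3.14].

### API

Orientations are given as a rotation vector (axis times angle).
In Python, from station import status, imaging, order gives the robot as it stands.
- The arm moves only by the tool arm_command, never from a script. Its argument "increments" is a list of rows, each an object with "slide": the shift along the tool's x, y, z in m, a list of three; "spin": the turn about the tool's z in degrees; "gripper": the opening, from -1 (shut) to 1 (fully open). In form: [{"slide": [x, y, z], "spin": spin, "gripper": gripper}, ...]. A call has 1 to 8 rows; each row is the pose to reach, as a shift and turn from the pose commanded when the call began, along the tool's axes at that moment; what a row does not reach only later rows make up. A row lasts 1/12 s, in which the tool goes at most 41.7 mm and 7.16 degrees, less where a joint would pass 70% of its speed; a pose out of reach is approached as far as the arm can. A call with a gripper value outside its range is refused whole. The fingers move at their own pace and stop on an object; "newtons" is the grip in N (left out, the last holds). Time passes only in rows, so rows that repeat a pose let the fingers close. It gives the time, the measured TCP pose, the force, the opening and the grip force at its end, in the units of the state.
- status.get_obs(): the state, without advancing time (a new reading comes with each control period).
- imaging.get_image(name): name is "side" or "top" or "wrist"; returns a dict with "frame" (420x560x3 uint8, red, green, blue), "vfov" (degrees; the focal length in pixels is half the picture's height over the tangent of half this angle, whatever the lens; pixels are square), "cx", "cy" (the principal point, pixels), "view" (4x4, takes a point from world to camera coordinates); the wrist camera has in their place "mount" (4x4, takes a point from camera to tool coordinates, whose origin is the TCP and whose axes are the flange's). Camera axes: x right, y up, looking along -z (the intrinsics and any distortion apply to the point x, -y, -z); pixel columns grow to the right and rows downward; lengths in m; the calibration is good to about 2 mm. A picture is of the moment at which its call begins: read the wrist's pose just before it. There is no depth.
- order.finish_job(): hands the job in; it is judged then, once.
The state is a dict: "t": time; "q": joint angles; "dq": joint speeds; "effort": joint torques, N m; "tool_pos": TCP position; "tool_rot": TCP orientation; "contact_force": force on the tool from outside, world axes, zero at the start; "wrist_torque": the same for the moment, N m; "opening": finger opening in m; "grip_force": force on a finger pad.
Only numpy, scipy, OpenCV 4.12 (cv2) and the standard library are available. Lean on these libraries where they do the work, as an engineer would, in place of code of your own. Each camera call takes 0.05 s, during which the arm holds its last target. There are 200 camera calls.

## Working session

There is one attempt and no reset: what is moved stays moved. The work goes in short steps, Python scripts to look and compute and a tool call to move; the robot and the scene stay as the last step left them, time stands still between calls to the robot, and variables do not carry over. Pictures are saved under pics/ and viewed, at most 10 in all, crops included, and the job is handed in when it is done.

Besides the shell and the picture viewer there is one more tool, called after "Request:" as a command line: name --argument value ..., lists and objects as JSON in quotes. arm_command: Moves the arm, as the interface text tells. Its arguments: {"type":"object","properties":{"increments":{"type":"array","items":{"type":"object","properties":{"slide":{"type":"array","items":{"type":"number"}},"spin":{"type":"number"},"gripper":{"type":"number"}}}},"newtons":{"type":"number"}},"required":["increments"]}

```bash
mkdir -p pics; cat > h.py <<'E'
from station import status, imaging, order
import numpy as np, cv2, json
def grab(n,tag):
    s=status.get_obs(); d=imaging.get_image(n)
    cv2.imwrite(f'pics/{tag}.png',d['frame'][:,:,::-1])
    np.save(f'pics/{tag}.npy',{'s':s,'d':d},allow_pickle=True)
    return s,d
E
python3 - <<'E'
from h import *
for n in ('side','top'):
    s,d=grab(n,n+'0'); print({k:v for k,v in d.items() if k!='frame'})
print(s)
a=cv2.imread('pics/side0.png');b=cv2.imread('pics/top0.png')
cv2.imwrite('pics/both.png',cv2.resize(np.vstack([a,b]),None,fx=.71,fy=.71))
E
```

```text
{'vfov': 43.05338635330993, 'cx': 277.1636494915303, 'cy': 202.31557320699633, 'view': array([[ 0.89489876, -0.44602347, -0.0148079 , -0.53579318],
       [ 0.35726672,  0.69614454,  0.62269035, -0.18359074],
       [-0.26742607, -0.56253519,  0.78232823, -0.87900306],
       [ 0.        ,  0.        ,  0.        ,  1.        ]])}
{'vfov': 45.79711854049173, 'cx': 284.621523133459, 'cy': 215.43105921108076, 'view': array([[ 0.03111071, -0.99951522, -0.00120108, -0.12518328],
       [ 0.87561709,  0.02667476,  0.48226877, -0.50850159],
       [-0.48200293, -0.01605541,  0.87602249, -0.73315573],
       [ 0.        ,  0.        ,  0.        ,  1.        ]])}
{'t': 0.05, 'q': array([ 1.02998944e+00,  5.33496092e-02,  1.61425790e+00, -2.10831574e-07,
        1.47601619e+00, -1.19019213e-01]), 'dq': array([ 0.00080191,  0.00067808, -0.00123639,  0.00124774,  0.00174684,
       -0.00084581]), 'effort': array([ 5.78242589e-05, -3.95178688e+01, -3.71660507e+01, -2.19197764e-04,
        4.01407247e-03,  1.53968205e-05]), 'tool_pos': array([0.2556393 , 0.56981738, 0.30268893]), 'tool_rot': array([-6.57504174e-01, -3.07134352e+00,  3.01777998e-03]), 'contact_force': array([ 0.58875174, -0.27468813,  0.85978624]), 'wrist_torque': array([-0.04427114, -0.02930967,  0.01940839]), 'grip_force': 0.0, 'opening': 0.0852971737013138}
```

View pics/side0.png

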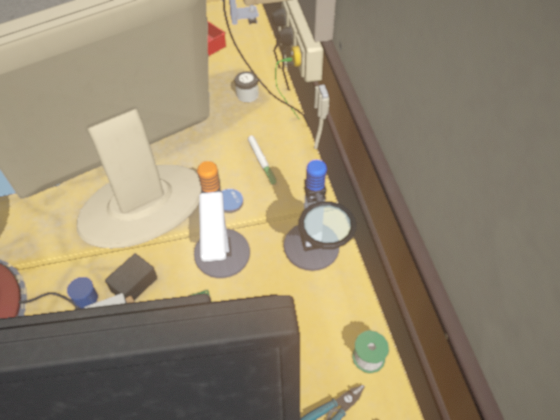

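View pics/top0.png

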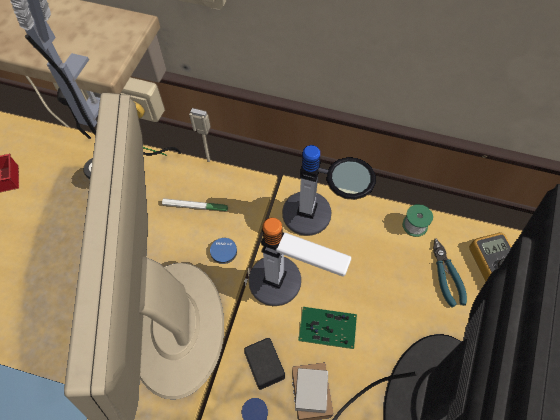

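Side view: orange grip top about (208,168), blue grip (316,168), white bar (213,226). Top view: orange grip (272,232), bar tip (350,262), blue grip (312,158). Two large monitors stand on either side. I'll enlarge both grips.

```bash
python3 - <<'E'
from h import *
a=cv2.imread('pics/side0.png')[150:280,180:360];b=cv2.imread('pics/top0.png')[140:310,230:410]
f=lambda i:cv2.resize(i,(540,int(i.shape[0]*3)),interpolation=cv2.INTER_CUBIC)[:390 if i is a else 510]
A,B=[cv2.resize(i,None,fx=2.2,fy=2.2,interpolation=cv2.INTER_CUBIC) for i in(a,b)]
o=np.zeros((380,800,3),np.uint8);o[:A.shape[0],:396]=A[:, :396];o[:B.shape[0],400:796]=B[:, :396][:380]
cv2.imwrite('pics/crop.png',o)
E
```

```text
(no output)
```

View pics/crop.png

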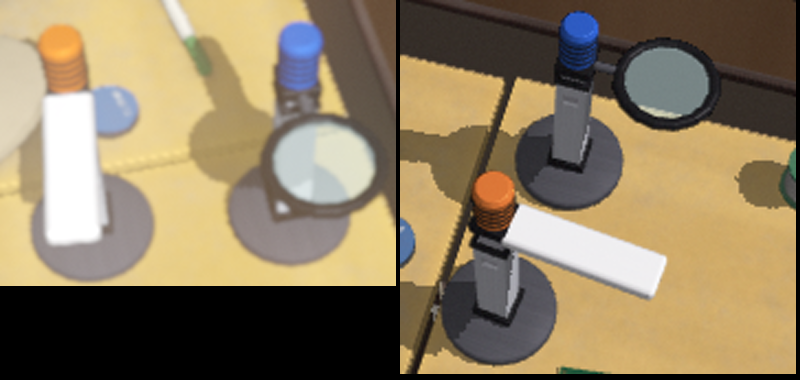

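```bash
python3 - <<'E'
from h import *
D={n:np.load(f'pics/{n}0.npy',allow_pickle=True).item()['d'] for n in('side','top')}
def P(d):
    f=210/np.tan(np.radians(d['vfov']/2));K=np.array([[f,0,d['cx']],[0,f,d['cy']],[0,0,1]])
    return K@np.diag([1,-1,-1])@d['view'][:3]
Ps,Pt=P(D['side']),P(D['top'])
pr=lambda M,X:(lambda v:v[:2]/v[2])(M@np.r_[X,1])
S=lambda x,y:np.array([180+x/2.2,150+y/2.2]);T=lambda x,y:np.array([230+(x-400)/2.2,140+y/2.2])
for n,s,t in [('orange top',S(62,40),T(494,189)),('blue top',S(301,38),T(579,28)),('bar end',S(75,241),T(658,272)),('lampfoot',S(93,224),T(498,308)),('magfoot',S(291,210),T(569,158)),('lens',S(321,163),T(667,83))]:
    X=cv2.triangulatePoints(Ps,Pt,s,t)[:,0];X=X[:3]/X[3];print(n,X.round(4),'err',(pr(Ps,X)-s).round(1),(pr(Pt,X)-t).round(1))
from scipy.spatial.transform import Rotation as R
s=np.load('pics/top0.npy',allow_pickle=True).item()['s']
print(R.from_rotvec(s['tool_rot']).as_matrix().round(3))
for n,d in D.items(): print(n,(-d['view'][:3,:3].T@d['view'][:3,3]).round(3))
# monitor top-edge / other obstacle guesses
E
```

```text
orange top [ 0.4437 -0.0935  0.2231] err [-0.4  0.4] [-0.2 -0.6]
blue top [ 0.5918 -0.1518  0.2077] err [-0.2  0.3] [-0.1 -0.4]
bar end [ 0.4017 -0.2107  0.1768] err [ 1.1 -1.3] [0.5 1.7]
lampfoot [ 0.4435 -0.0921  0.0014] err [-0.2  0.3] [-0.1 -0.4]
magfoot [ 0.5931 -0.1522  0.0011] err [ 0.  -0.1] [0.  0.1]
lens [ 0.5698 -0.223   0.1666] err [ 0.1 -0.1] [0.  0.1]
[[-0.912  0.409 -0.001]
 [ 0.409  0.912 -0.002]
 [ 0.    -0.002 -1.   ]]
side [ 0.31  -0.606  0.794]
top [ 0.096 -0.123  0.887]
```

Axis residuals are under 1 px. The lamp is at about (0.444, -0.093), grip top z 0.222, with the bar pointing to (0.40, -0.21). The beige monitor stands between the start and the lamp, so I'll measure it first.

```bash
python3 - <<'E'
from h import *
s,d=grab('wrist','w0'); print({k:v for k,v in d.items() if k!='frame'})
a=cv2.imread('pics/side0.png')[0:220,0:240];b=cv2.imread('pics/top0.png')[80:420,50:250];w=cv2.imread('pics/w0.png')
o=np.zeros((600,800,3),np.uint8)
A=cv2.resize(a,None,fx=1.7,fy=1.7);B=cv2.resize(b,None,fx=1.7,fy=1.7);W=cv2.resize(w,None,fx=.5,fy=.5)
o[:A.shape[0],:A.shape[1]]=A;o[:B.shape[0],420:420+B.shape[1]]=B;o[380:590,0:280]=W
cv2.imwrite('pics/mon.png',o)
E
```

```text
{'vfov': 61.44749664505073, 'cx': 280.73782918982664, 'cy': 215.12774572389407, 'mount': array([[ 6.28626919e-04,  9.47090949e-01,  3.20964700e-01,
         8.35189182e-02],
       [ 9.99998992e-01, -1.86812172e-04, -1.40731417e-03,
         8.36092893e-04],
       [-1.27289440e-03,  3.20965261e-01, -9.47090112e-01,
        -6.92368291e-02],
       [ 0.00000000e+00,  0.00000000e+00,  0.00000000e+00,
         1.00000000e+00]])}
```

View pics/mon.png

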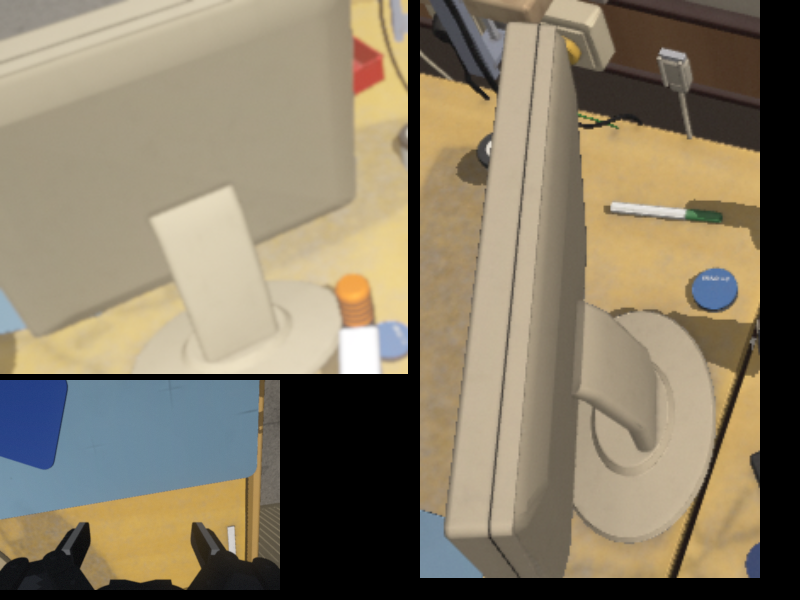

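```bash
python3 - <<'E'
from h import *
D={n:np.load(f'pics/{n}0.npy',allow_pickle=True).item()['d'] for n in('side','top')}
def P(d):
    f=210/np.tan(np.radians(d['vfov']/2));K=np.array([[f,0,d['cx']],[0,f,d['cy']],[0,0,1]])
    return K@np.diag([1,-1,-1])@d['view'][:3]
Ps,Pt=P(D['side']),P(D['top'])
S=lambda x,y:np.array([x/1.7,y/1.7,1]);T=lambda x,y:np.array([50+(x-420)/1.7,80+y/1.7,1])
def plane(M,a,b): return M.T@np.cross(a,b)
def hit(M,p,pl):
    c=-np.linalg.solve(M[:,:3],M[:,3]);d=np.linalg.solve(M[:,:3],p);return c-d*(pl@np.r_[c,1])/(pl[:3]@d)
pl=plane(Ps,S(0,68),S(205,0))
print('groove top ends',hit(Pt,T(543,25),pl).round(3),hit(Pt,T(490,535),pl).round(3))
pl=plane(Ps,S(0,122),S(330,10))
print('back edge',hit(Pt,T(562,40),pl).round(3),hit(Pt,T(527,540),pl).round(3))
# bottom back corner: side (352,200)
for z in(.05,.1,.15):print('bottom corner at z',z,hit(Ps,S(352,200),np.array([0,0,1,-z])).round(3),hit(Ps,S(40,333),np.array([0,0,1,-z])).round(3))
w=np.load('pics/w0.npy',allow_pickle=True).item()
E
```

```text
groove top ends [0.532 0.099 0.404] [0.167 0.059 0.402]
back edge [0.557 0.101 0.359] [0.17  0.05  0.368]
bottom corner at z 0.05 [0.535 0.194 0.05 ] [0.16  0.154 0.05 ]
bottom corner at z 0.1 [0.52 0.14 0.1 ] [0.17  0.103 0.1  ]
bottom corner at z 0.15 [0.505 0.086 0.15 ] [0.18  0.052 0.15 ]
```

The monitor's top is at about z 0.405, over x 0.16–0.53 and y 0.05–0.13. I'll go over it, rising to a TCP height of about 0.55 while spinning.

Request:
arm_command --increments '[{"slide": [0,0,-0.04],"spin": 7,"gripper": 1},{"slide": [0,0,-0.08],"spin": 14,"gripper": 1},{"slide": [0,0,-0.12],"spin": 21,"gripper": 1},{"slide": [0,0,-0.16],"spin": 28,"gripper": 1},{"slide": [0,0,-0.2],"spin": 35,"gripper": 1},{"slide": [0,0,-0.24],"spin": 42,"gripper": 1},{"slide": [0,0,-0.25],"spin": 49,"gripper": 1},{"slide": [0,0,-0.25],"spin": 56,"gripper": 1}]'

```text
t: 0.82
tool_pos: [0.2558, 0.5702, 0.5602]
tool_rot: [-2.029, -2.396, -0.015]
contact_force: [0.0, 0.9, -0.2]
opening: 0.0857
grip_force: 0.0
```

```bash
cat > rel.py <<'E'
from h import *
from scipy.spatial.transform import Rotation as R
import sys
s=status.get_obs();M=R.from_rotvec(s['tool_rot']).as_matrix()
g=np.array(eval(sys.argv[1]));yaw=np.degrees(np.arctan2(M[1,1],M[0,1]))
print('t',s['t'],'pos',s['tool_pos'].round(4),'yaw y',yaw.round(1),'spin to -19.6:',round(yaw+19.6,1),'slide',(M.T@(g-s['tool_pos'])).round(4),'q',s['q'].round(2),M[:,2].round(3),s['contact_force'].round(1))
E
python3 rel.py '[.4437,-.093,.55]'
```

```text
t 0.8167 pos [0.2558 0.5702 0.5602] yaw y 9.5 spin to -19.6: 29.1 slide [-0.6851  0.0759  0.0058] q [ 1.03  0.02  1.22 -0.    1.88  0.86] [ 0.005  0.008 -1.   ] [ 0.   0.9 -0.2]
```

Request:
arm_command --increments '[{"slide": [-0.04,0.0044,0],"spin": 0,"gripper": 1},{"slide": [-0.08,0.0088,0],"spin": 0,"gripper": 1},{"slide": [-0.12,0.0132,0],"spin": 0,"gripper": 1},{"slide": [-0.16,0.0176,0],"spin": 0,"gripper": 1},{"slide": [-0.2,0.022,0],"spin": 0,"gripper": 1},{"slide": [-0.24,0.0265,0],"spin": 0,"gripper": 1},{"slide": [-0.28,0.031,0],"spin": 0,"gripper": 1},{"slide": [-0.32,0.0355,0],"spin": 0,"gripper": 1}]'

```text
t: 1.48
tool_pos: [0.3453, 0.2592, 0.5536]
tool_rot: [2.022, 2.404, 0.0]
contact_force: [1.7, 0.5, 0.1]
opening: 0.0853
grip_force: 0.0
```

Request:
arm_command --increments '[{"slide": [-0.04,0.0044,0],"spin": 4,"gripper": 1},{"slide": [-0.08,0.0088,0],"spin": 8,"gripper": 1},{"slide": [-0.12,0.0132,0],"spin": 12,"gripper": 1},{"slide": [-0.16,0.0176,0],"spin": 16,"gripper": 1},{"slide": [-0.2,0.022,0],"spin": 20,"gripper": 1},{"slide": [-0.24,0.0265,0],"spin": 24,"gripper": 1},{"slide": [-0.28,0.031,0],"spin": 28,"gripper": 1},{"slide": [-0.32,0.0355,0],"spin": 29,"gripper": 1}]'

```text
t: 2.15
tool_pos: [0.435, -0.0504, 0.5538]
tool_rot: [2.563, 1.817, 0.001]
contact_force: [0.1, 0.9, -0.2]
opening: 0.0855
grip_force: 0.0
```

```bash
python3 rel.py '[.4437,-.093,.42]'
```

```text
t 2.15 pos [ 0.435  -0.0504  0.5538] yaw y -19.3 spin to -19.6: 0.3 slide [-0.0374  0.0223  0.1338] q [-0.29 -0.41  1.61  0.    1.94  0.05] [ 0. -0. -1.] [ 0.1  0.9 -0.2]
```

Next I'll go above the lamp at TCP z≈0.40 and look with the wrist camera.

Request:
arm_command --increments '[{"slide": [-0.037,0.0125,0.01],"spin": 0,"gripper": 1},{"slide": [-0.037,0.0225,0.04],"spin": 0,"gripper": 1},{"slide": [-0.037,0.0225,0.08],"spin": 0,"gripper": 1},{"slide": [-0.037,0.0225,0.12],"spin": 0,"gripper": 1},{"slide": [-0.037,0.0225,0.15],"spin": 0,"gripper": 1},{"slide": [-0.037,0.0225,0.15],"spin": 0,"gripper": 1}]'

```text
t: 2.65
tool_pos: [0.4421, -0.09, 0.395]
tool_rot: [-2.551, -1.813, 0.012]
contact_force: [0.4, -0.1, -0.8]
opening: 0.0855
grip_force: 0.0
```

```bash
python3 rel.py '[.4437,-.093,.26]'; python3 - <<'E'
from h import *
from scipy.spatial.transform import Rotation as R
s,d=grab('wrist','w1')
M=R.from_rotvec(s['tool_rot']).as_matrix()
C=np.eye(4);C[:3,:3]=M;C[:3,3]=s['tool_pos'];V=np.linalg.inv(C@d['mount'])
f=210/np.tan(np.radians(d['vfov']/2))
for n,X in [('cap',[.4437,-.093,.222]),('barend',[.4017,-.2107,.18]),('bar0',[.4437,-.093,.18])]:
    c=V@np.r_[X,1];print(n,(d['cx']+f*c[0]/-c[2]).round(1),(d['cy']-f*c[1]/-c[2]).round(1))
E
```

```text
t 2.65 pos [ 0.4421 -0.09    0.395 ] yaw y -19.2 spin to -19.6: 0.4 slide [-0.0023  0.0045  0.135 ] q [-0.37 -0.41  1.87  0.    1.7  -0.03] [-0.013  0.005 -1.   ] [ 0.4 -0.1 -0.8]
cap 288.5 220.5
barend 286.3 329.3
bar0 288.2 203.8
```

View pics/w1.png

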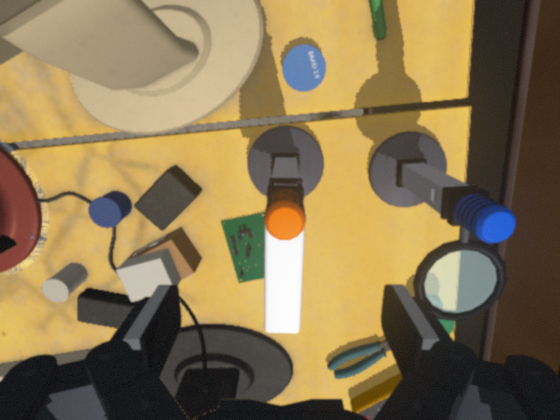

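The cap is at (286,219) against a predicted (288.5,220.5), and the bar runs straight down the image, so everything agrees to within 2 mm. Descending to grasp.

Request:
arm_command --increments '[{"slide": [-0.002,0.0035,0.03],"spin": 0,"gripper": 1},{"slide": [-0.002,0.0035,0.06],"spin": 0,"gripper": 1},{"slide": [-0.002,0.0035,0.09],"spin": 0,"gripper": 1},{"slide": [-0.002,0.0035,0.115],"spin": 0,"gripper": 1},{"slide": [-0.002,0.0035,0.132],"spin": 0,"gripper": 1},{"slide": [-0.002,0.0035,0.132],"spin": 0,"gripper": 1},{"slide": [-0.002,0.0035,0.132],"spin": 0,"gripper": 1}]'

```text
t: 3.28
tool_pos: [0.4478, -0.0939, 0.2741]
tool_rot: [2.559, 1.82, 0.002]
contact_force: [0.6, -0.7, -0.0]
opening: 0.0855
grip_force: 0.0
```

```bash
python3 rel.py '[.443,-.093,.261]'
```

```text
t 3.2833 pos [ 0.4478 -0.0939  0.2741] yaw y -19.2 spin to -19.6: 0.4 slide [-0.0007 -0.0048  0.0131] q [-0.37 -0.35  2.02 -0.    1.47 -0.04] [ 0.002 -0.001 -1.   ] [ 0.6 -0.7 -0. ]
```

Request:
arm_command --increments '[{"slide": [-0.001,-0.005,0.006],"spin": 0,"gripper": 1},{"slide": [-0.001,-0.005,0.012],"spin": 0,"gripper": 1},{"slide": [-0.001,-0.005,0.012],"spin": 0,"gripper": 1},{"slide": [-0.001,-0.005,0.012],"spin": 0,"gripper": 1}]'

```text
t: 3.62
tool_pos: [0.4419, -0.093, 0.2605]
tool_rot: [2.56, 1.82, 0.001]
contact_force: [0.1, -0.3, -0.1]
opening: 0.0853
grip_force: 0.0
```

Request:
arm_command --increments '[{"slide": [0,0,0],"spin": 0,"gripper": 0.0},{"slide": [0,0,0],"spin": 0,"gripper": -0.2},{"slide": [0,0,0],"spin": 0,"gripper": -0.4},{"slide": [0,0,0],"spin": 0,"gripper": -1},{"slide": [0,0,0],"spin": 0,"gripper": -1},{"slide": [0,0,0],"spin": 0,"gripper": -1},{"slide": [0,0,0],"spin": 0,"gripper": -1},{"slide": [0,0,0],"spin": 0,"gripper": -1}]' --newtons 50

```text
t: 4.28
tool_pos: [0.4415, -0.0928, 0.2598]
tool_rot: [-2.56, -1.82, 0.001]
contact_force: [-3.6, 1.1, 2.0]
opening: 0.029
grip_force: 49.3
```

```bash
python3 rel.py '[.443,-.093,.261]'
```

```text
t 4.2833 pos [ 0.4415 -0.0928  0.2598] yaw y -19.2 spin to -19.6: 0.4 slide [ 0.0003  0.0014 -0.0012] q [-0.37 -0.35  2.05 -0.    1.45 -0.04] [-0.001  0.    -1.   ] [-3.6  1.1  2. ]
```

Gripped at 29 mm with 49 N. Pulling up.

Request:
arm_command --increments '[{"slide": [0,-0.001,-0.01],"spin": 0,"gripper": -1},{"slide": [0,-0.001,-0.02],"spin": 0,"gripper": -1},{"slide": [0,-0.001,-0.03],"spin": 0,"gripper": -1},{"slide": [0,-0.001,-0.04],"spin": 0,"gripper": -1},{"slide": [0,-0.001,-0.05],"spin": 0,"gripper": -1},{"slide": [0,-0.001,-0.06],"spin": 0,"gripper": -1},{"slide": [0,-0.001,-0.07],"spin": 0,"gripper": -1},{"slide": [0,-0.001,-0.07],"spin": 0,"gripper": -1}]'

```text
t: 4.95
tool_pos: [0.4413, -0.0928, 0.3316]
tool_rot: [2.559, 1.82, 0.002]
contact_force: [-0.2, 0.2, 1.0]
opening: 0.0289
grip_force: 51.3
```

```bash
python3 rel.py '[.443,-.093,.344]'
```

```text
t 4.95 pos [ 0.4413 -0.0928  0.3316] yaw y -19.2 spin to -19.6: 0.4 slide [ 0.0003  0.0018 -0.0124] q [-0.37 -0.4   1.97  0.    1.57 -0.04] [ 0.002 -0.001 -1.   ] [-0.2  0.2  1. ]
```

Request:
arm_command --increments '[{"slide": [0,0,-0.004],"spin": 0,"gripper": -1},{"slide": [0,0,-0.008],"spin": 0,"gripper": -1},{"slide": [0,0,-0.011],"spin": 0,"gripper": -1},{"slide": [0,0,-0.012],"spin": 0,"gripper": -1},{"slide": [0,0,-0.013],"spin": 0,"gripper": -1},{"slide": [0,0,-0.014],"spin": 0,"gripper": -1},{"slide": [0,0,-0.014],"spin": 0,"gripper": -1}]'

```text
t: 5.53
tool_pos: [0.4412, -0.0928, 0.3325]
tool_rot: [-2.558, -1.818, 0.002]
contact_force: [22.1, -7.0, -41.4]
opening: 0.0286
grip_force: 53.0
```

```bash
python3 rel.py '[.443,-.093,.344]'; python3 - <<'E'
from h import *
o=np.zeros((420,800,3),np.uint8)
grab('top','top1');grab('side','side1')
o[:,:396]=cv2.resize(cv2.imread('pics/top1.png')[150:320,210:370],(396,420),interpolation=2)
o[:,400:]=cv2.resize(cv2.imread('pics/side1.png')[130:290,150:302],(400,420),interpolation=2)
cv2.imwrite('pics/up.png',o)
E
```

```text
t 5.5333 pos [ 0.4412 -0.0928  0.3325] yaw y -19.2 spin to -19.6: 0.4 slide [ 0.0004  0.0017 -0.0115] q [-0.37 -0.4   1.96  0.    1.58 -0.04] [-0.003  0.002 -1.   ] [ 22.1  -7.  -41.4]
```

View pics/up.png

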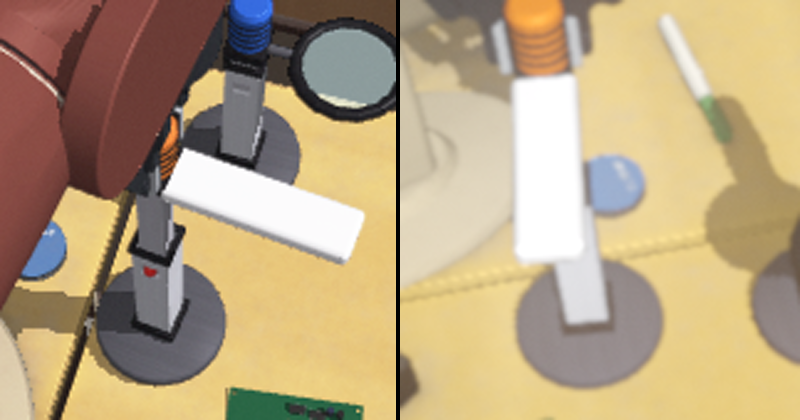

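The red button is visible in the window at crop (150,270), and the mast resists with about 41 N, so it is locked. I'll relieve the pull, then open.

Request:
arm_command --increments '[{"slide": [0,0,0.004],"spin": 0,"gripper": -1},{"slide": [0,0,0.008],"spin": 0,"gripper": -1},{"slide": [0,0,0.012],"spin": 0,"gripper": -1},{"slide": [0,0,0.013],"spin": 0,"gripper": -1},{"slide": [0,0,0.013],"spin": 0,"gripper": -1},{"slide": [0,0,0.013],"spin": 0,"gripper": -1}]'

```text
t: 6.13
tool_pos: [0.4412, -0.0927, 0.3309]
tool_rot: [2.559, 1.82, 0.001]
contact_force: [6.7, -1.5, -3.1]
opening: 0.0289
grip_force: 56.4
```

Request:
arm_command --increments '[{"slide": [0,0,0],"spin": 0,"gripper": 0},{"slide": [0,0,0],"spin": 0,"gripper": 1},{"slide": [0,0,0],"spin": 0,"gripper": 1},{"slide": [0,0,0],"spin": 0,"gripper": 1},{"slide": [0,0,0],"spin": 0,"gripper": 1},{"slide": [0,0,0],"spin": 0,"gripper": 1},{"slide": [0,0,0],"spin": 0,"gripper": 1}]'

```text
t: 6.72
tool_pos: [0.4408, -0.0926, 0.331]
tool_rot: [2.56, 1.821, -0.0]
contact_force: [0.1, 1.0, 0.3]
opening: 0.0853
grip_force: 0.0
```

Request:
arm_command --increments '[{"slide": [0,0,-0.02],"spin": 0,"gripper": 1},{"slide": [0,0,-0.04],"spin": 0,"gripper": 1},{"slide": [0,0,-0.07],"spin": 0,"gripper": 1},{"slide": [0,0,-0.1],"spin": 0,"gripper": 1},{"slide": [0,0,-0.13],"spin": 0,"gripper": 1},{"slide": [0,0,-0.16],"spin": 0,"gripper": 1},{"slide": [0,0,-0.16],"spin": 0,"gripper": 1},{"slide": [0,0,-0.16],"spin": 0,"gripper": 1}]'

```text
t: 7.38
tool_pos: [0.4411, -0.0927, 0.4934]
tool_rot: [2.557, 1.818, 0.004]
contact_force: [-0.1, 0.9, -1.3]
opening: 0.0848
grip_force: 0.0
```

```bash
python3 rel.py '[.443,-.093,.344]'; python3 - <<'E'
from h import *
o=np.zeros((420,800,3),np.uint8)
grab('top','top2');grab('side','side2')
o[:,:396]=cv2.resize(cv2.imread('pics/top2.png')[150:320,210:370],(396,420),interpolation=2)
o[:,400:]=cv2.resize(cv2.imread('pics/side2.png')[90:290,150:340],(400,420),interpolation=2)
cv2.imwrite('pics/fin.png',o)
E
```

```text
t 7.3833 pos [ 0.4411 -0.0927  0.4934] yaw y -19.2 spin to -19.6: 0.4 slide [0.0004 0.0012 0.1494] q [-0.37 -0.41  1.71 -0.    1.84 -0.04] [ 0.004 -0.002 -1.   ] [-0.1  0.9 -1.3]
```

View pics/fin.png

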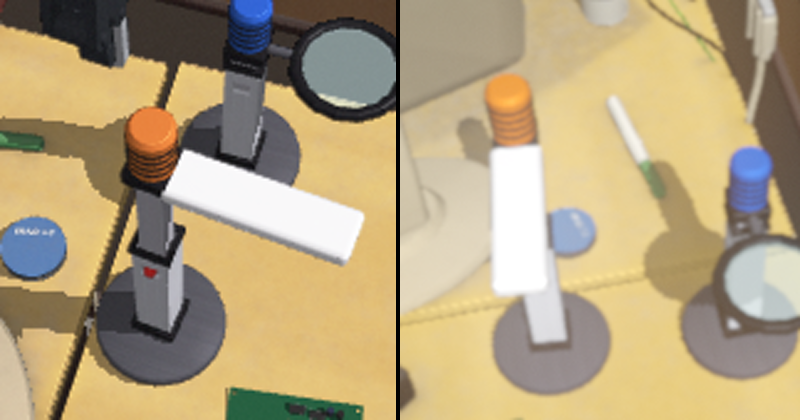

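The lamp stands raised with its red button out at crop (150,271), the gripper is clear, and the magnifier looks unchanged. Handing in.

```bash
python3 -c "
from station import order
print(order.finish_job())"
```

```text
the job is handed in; nothing more can be done
None
```

I raised the lamp until its red button snapped out in the window and the mast locked, let go with the arm clear, left the magnifier stand untouched, and handed the job in at about 7.5 s; no verdict came back.

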